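Sweep the loose lids into the discard bay

ROBOT

A 6-joint arm with a two-finger parallel gripper is mounted at the origin on the work surface. World frame = base frame: x ahead of the robot, y to its left, z up, the work surface at z = 0. Lengths are in m, angles in rad, forces in N, time in s.
With the tool pointing down it reaches from about 0.375 to 0.975 m from the base axis. Payload 3.8 kg.
Tool frame: the origin (TCP) lies at the very end of the fingers, on their centre line; the grasp point (between the pads) lies 19 mm behind it (bot.pinch_z is the distance from the TCP to the grasp point, in m); x points along the fingers, y is the direction in which the jaws open and shut, and the axes are right-handed (so a half turn about x gives the same grasp; the last joint's range is limited). The gripper opens to 85 mm and grips with 20 to 120 N. Pads are 22 mm wide; open, the fingers measure 114 mm over their backs; the gripper's body (76 mm by 85 mm) begins 54 mm behind the grasp point. The pads swing forward as they close: fully open they stand 13 mm farther back than shut.
Start: joints at [-1.279, 0.264, 1.604, -0, 1.274, -0.037], TCP at [0.218, -0.639, 0.231] pointing down, gripper open.
Joint ranges: [-2.63, 2.63], [-0.94, 2.18], [0.31, 2.57], [-1.31, 4.45], [0, 2.66], [-2.55, 2.55]. Speed limits (rad/s): [2.57, 2.57, 3.14, 3.14, 3.14, 3.14].

INTERFACE

Orientations are given as a rotation vector (axis times angle).
In Python, from workcell import monitor, imaging, finish_job, bot gives the robot as it stands.
- The arm moves only by the tool jog_arm, never from a script. Its argument "rows" is a list of rows, each a list of 7 numbers: the shift along the tool's x, y, z in m, then the turn, a rotation vector about the tool's x, y, z in rad, then the opening in per cent of the stroke, from 0 (shut) to 100 (fully open). A call has 1 to 20 rows; each row is the pose to reach, as a shift and turn from the pose measured when the call began, along the tool's axes at that moment; what a row does not reach only later rows make up. A row lasts 1/10 s, in which the tool goes at most 50 mm and 8.59 degrees, less where a joint would pass 70% of its speed; a pose out of reach is approached as far as the arm can. A call with a gripper value outside its range is refused whole. The fingers move at their own pace and stop on an object; "force" is the grip in N (left out, the last holds). Time passes only in rows, so rows that repeat a pose let the fingers close. It gives the time, the measured TCP pose, the force and the opening at its end, in the units of the state.
- monitor.read_state(): the state, without advancing time (a new reading comes with each control period).
- imaging.read_camera(name): name is "scene" or "top"; returns the picture (420x560x3 uint8, blue, green, red); there is no depth.
- imaging.camera_params(name): a dict with "fx", "fy", "cx", "cy" (pixels), "T" (4x4, takes a point from camera to world coordinates). Camera axes: x right, y down, z forward; pixel columns grow to the right and rows downward; lengths in m; the calibration is good to about 2 mm. A picture is of the moment at which its call begins. camera_params takes no time and is no camera call.
- finish_job(): hands the job in, once; it reports no verdict.
The state is a dict: "time": time; "q": joint angles; "joint_vel": joint speeds; "joint_torque": joint torques, N m; "tool_pos": TCP position; "tcp_rot": TCP orientation; "wrist_force": force on the tool from outside, world axes, zero at the start; "torque": the same for the moment, N m; "width": opening from 0.0 (shut) to 1.0 (fully open).
Only numpy, scipy, OpenCV 4.12 (cv2) and the standard library are available. Lean on these libraries where they do the work, as an engineer would, in place of code of your own. Each camera call takes 0.05 s, during which the arm holds its last target. There are 200 camera calls.

TASK

Sweep the three loose orange lids across the bench and in through the open mouth of the teal discard bay, pushing them with the closed fingers, until all three lie flat and wholly inside it. Never pick a lid up or lift it off the bench, and leave the capped cups, slide box, mouse and timer standing where they are.

Things in the scene. Friction and masses are not known exactly. Their poses are not given: they have to be found in the camera images.
- bay: discard bay fixed to the bench: three teal walls 8 mm thick, 25 mm high round a white area 120 mm deep, 180 mm wide, flush with the bench (no step, no roof). Origin at the area's centre, bench height. x points from the open mouth (x = -60 mm) to the back wall (inner face x = +60 mm); side walls' inner faces at y = +90 and -90 mm. The mouth faces roughly to the robot's right; place and yaw vary
- bay_mouth (a point): middle of the bay's open mouth, at bench height; axes as the bay's
- lid1: loose orange screw lid, a solid disc 42 mm across and 14 mm high, about 15 g, lying flat on the bench; origin at the centre of its underside; slides when pushed
- lid2: loose orange screw lid, a solid disc 42 mm across and 14 mm high, about 15 g, lying flat on the bench; origin at the centre of its underside; slides when pushed
- lid3: loose orange screw lid, a solid disc 42 mm across and 14 mm high, about 15 g, lying flat on the bench; origin at the centre of its underside; slides when pushed
- cup1: full capped specimen cup standing upright: white body, blue cap, 49 mm across at the cap, 40 mm across at the foot, 50 mm high, 90 g, loose; origin at the centre of its underside, z up. Bystander, may stand among the lids
- cup2: full capped specimen cup standing upright: white body, blue cap, 49 mm across at the cap, 40 mm across at the foot, 50 mm high, 90 g, loose; origin at the centre of its underside, z up. Bystander, may stand among the lids
- cup3: full capped specimen cup standing upright: white body, blue cap, 49 mm across at the cap, 40 mm across at the foot, 50 mm high, 90 g, loose; origin at the centre of its underside, z up. Bystander, may stand among the lids
- slide_box: green slide box 100 x 75 x 30 mm with a black band, loose, to the right of the lids; origin under its centre, x along its length. Bystander
- mouse: black computer mouse 105 x 60 x 31 mm, loose, beyond the lids; origin under its centre. Bystander
- timer: white bench timer 65 x 65 x 18 mm with a grey display, loose, beyond the lids at the right; origin under its centre. Bystander
Not all that is in view belongs to the job. Leave any purple look-alike of the lid3 alone. Leave any blue look-alike of the lid2 alone.

How it is judged:
At the end, for the whole second after the job is handed in: All three lids lie flat (within 0.15 rad, underside less than 6 mm above the bench) and still, each with its centre inside the bay's walls and at least 17 mm in from the mouth line; the cups are upright and cups, slide box, mouse and timer are within 20 mm of where they began (x of lid1 in the frame of bay between -0.043 and 0.06 m and y of lid1 in the frame of bay between -0.09 and 0.09 m and height (world z) of each of lid1, lid2, lid3 below 0.006 m and angle between each of lid1, lid2, lid3's own z axis and vertical below 0.15 rad and linear speed of each of lid1, lid2, lid3 below 0.02 m/s and x of lid2 in the frame of bay between -0.043 and 0.06 m and y of lid2 in the frame of bay between -0.09 and 0.09 m and x of lid3 in the frame of bay between -0.043 and 0.06 m and y of lid3 in the frame of bay between -0.09 and 0.09 m and distance of each of cup1, cup2, cup3, slide_box, mouse, timer from where it was at the start of the episode below 0.02 m and angle between each of cup1, cup2, cup3's own z axis and vertical below 0.2 rad); the robot touches nothing.
It fails at once if a lid is lifted off the bench instead of swept ((height (world z) of lid1 above 0.025 m or (height (world z) of lid1 above 0.009 m and angle between lid1's own z axis and vertical below 0.2 rad and contact force between lid1 and the fingers above 0.2 N)) or (height (world z) of lid2 above 0.025 m or (height (world z) of lid2 above 0.009 m and angle between lid2's own z axis and vertical below 0.2 rad and contact force between lid2 and the fingers above 0.2 N)) or (height (world z) of lid3 above 0.025 m or (height (world z) of lid3 above 0.009 m and angle between lid3's own z axis and vertical below 0.2 rad and contact force between lid3 and the fingers above 0.2 N))).
It fails at once if a cup is shifted by more than 20 mm or lifted (distance of any of cup1, cup2, cup3 from where it was at the start of the episode above 0.02 m).
It fails at once if a cup is tipped (angle between any of cup1, cup2, cup3's own z axis and vertical above 0.35 rad).
It fails at once if the slide box, mouse or timer is shifted by more than 20 mm or lifted (distance of any of slide_box, mouse, timer from where it was at the start of the episode above 0.02 m).
It also fails if it takes over 72 s, if anything falls off the work surface, if the arm or the gripper's body presses on something with over 40 N, if the wrist force passes 120 N, or if a joint passes its speed limit or range.

## Working session

There is one attempt and no reset: what is moved stays moved. The work goes in short steps, Python scripts to look and compute and a tool call to move; the robot and the scene stay as the last step left them, time stands still between calls to the robot, and variables do not carry over. Pictures are saved under pics/ and viewed, about 8 in all and at most 12, crops included, and the job is handed in when it is done.

Besides the shell and the picture viewer there is one more tool, called after "Call:" as a command line: name --pt "numbers of a row" for each row, then --argument value for the rest. jog_arm: Moves the arm, as the interface text tells. Its arguments: {"type":"object","properties":{"rows":{"type":"array","items":{"type":"array","items":{"type":"number"}}},"force":{"type":"number"}},"required":["rows"]}

```bash
mkdir -p pics
python3 - <<'E'
from workcell import monitor, imaging
import cv2,numpy as np
for n in("scene","top"):
    cv2.imwrite(f"pics/{n}0.png",imaging.read_camera(n)); p=imaging.camera_params(n); print(n,p["fx"],p["fy"],p["cx"],p["cy"],np.round(p["T"],3).tolist())
s=monitor.read_state();print({k:np.round(v,3).tolist() for k,v in s.items()})
E
```

```text
scene 388.7994245535054 388.7994245535054 281.17959131621063 208.18170249988643 [[-0.345, 0.667, -0.661, 1.222], [0.939, 0.244, -0.243, 0.15], [-0.001, -0.704, -0.71, 0.723], [0.0, 0.0, 0.0, 1.0]]
top 500.57956772826753 500.57956772826753 268.67969759086344 215.48489820944175 [[0.026, -0.999, 0.043, 0.555], [-1.0, -0.026, 0.013, -0.082], [-0.012, -0.043, -0.999, 1.067], [0.0, 0.0, 0.0, 1.0]]
{'time': 0.1, 'q': [-1.279, 0.265, 1.605, 0.0, 1.274, -0.037], 'joint_vel': [-0.002, -0.001, -0.003, 0.002, 0.001, -0.002], 'joint_torque': [0.0, -51.671, -36.859, -0.0, 0.006, -0.0], 'tool_pos': [0.218, -0.638, 0.23], 'tcp_rot': [2.044, 0.341, -2.045], 'wrist_force': [0.691, -0.146, -0.581], 'torque': [0.03, -0.038, 0.025], 'width': 0.999}
```

View pics/top0.png

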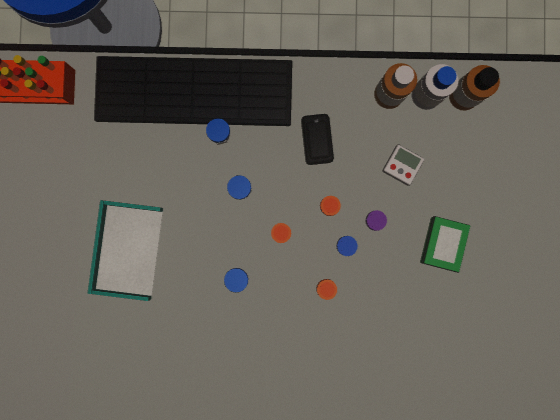

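View pics/scene0.png

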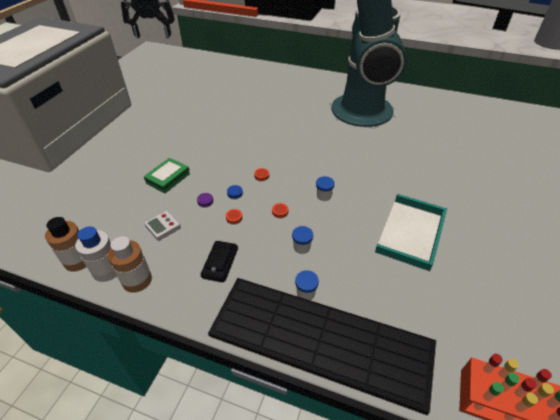

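The top view shows the orange lids at (281,233), (330,206) and (327,289), and the cup caps at (218,131), (239,187) and (236,280). The bay is at about (127,250) with its mouth to the right. There is a blue decoy at (347,246) and a purple one at (376,220). The scene view shows the same layout. Next I measure positions from both views.

```bash
cat > h.py <<'E'
import cv2,numpy as np
from workcell import imaging,monitor
P={n:imaging.camera_params(n) for n in("scene","top")}
def ray(n,uv):
    p=P[n];T=np.array(p["T"]);d=T[:3,:3]@[(uv[0]-p["cx"])/p["fx"],(uv[1]-p["cy"])/p["fy"],1];return T[:3,3],d
def plane(n,uv,z):
    o,d=ray(n,uv);return o+d*(z-o[2])/d[2]
def tri(a,b):
    o1,d1=ray("top",a);o2,d2=ray("scene",b);s=np.linalg.lstsq(np.c_[d1,-d2],o2-o1,rcond=None)[0]
    p,q=o1+d1*s[0],o2+d2*s[1];return (p+q)/2,np.linalg.norm(p-q)
def mask(im,c):
    h=cv2.cvtColor(im,cv2.COLOR_BGR2HSV)
    lo,hi={"orange":((3,150,120),(14,255,255)),"blue":((105,140,80),(122,255,255)),"purple":((125,80,40),(160,255,255)),"teal":((80,100,50),(98,255,255)),"green":((60,100,50),(79,255,255))}[c]
    return cv2.inRange(h,lo,hi)
def blobs(im,c,mn=60,mx=900):
    n,_,st,ce=cv2.connectedComponentsWithStats(mask(im,c))
    return [(tuple(np.round(ce[i],1)),int(st[i,4])) for i in range(1,n) if mn<st[i,4]<mx]
def lids():
    im=imaging.read_camera("top")
    return im,[(plane("top",u,.013)[:2].round(3).tolist(),a) for u,a in blobs(im,"orange",60) if u[0]>80]
E
python3 - <<'E'
from h import *
t,s=cv2.imread("pics/top0.png"),cv2.imread("pics/scene0.png")
for c in("orange","blue","purple"):
    B=[b for b in blobs(s,c)]
    print(c,"scene",B)
    for u,a in blobs(t,c):
        r=[(tri(u,v)[1],tri(u,v)[0].round(3).tolist(),v) for v,_ in B]; r=[x for x in r if -.01<x[1][2]<.09]
        print(u,a,min(r) if r else None, plane("top",u,.05 if c=="blue" else .014).round(3))
for c in("teal","green"):
    cs,_=cv2.findContours(mask(t,c),0,2);k=max(cs,key=cv2.contourArea)
    b=cv2.boxPoints(cv2.minAreaRect(k));print(c,b.round().tolist(),[plane("top",u,.025)[:2].round(3).tolist() for u in b])
h=cv2.cvtColor(t,cv2.COLOR_BGR2HSV);w=cv2.inRange(h,(0,0,120),(180,60,255));w[:195]=0;w[305:]=0;w[:,:85]=0;w[:,170:]=0
cs,_=cv2.findContours(w,0,2);k=max(cs,key=cv2.contourArea);b=cv2.boxPoints(cv2.minAreaRect(k));print("white",b.round().tolist(),[plane("top",u,0)[:2].round(3).tolist() for u in b])
E
```

```text
orange scene [((np.float64(222.0), np.float64(4.0)), 201), ((np.float64(261.3), np.float64(173.1)), 112), ((np.float64(279.8), np.float64(209.0)), 150), ((np.float64(233.5), np.float64(215.0)), 160), ((np.float64(61.8), np.float64(234.6)), 200), ((np.float64(124.6), np.float64(255.7)), 226)]
(np.float64(12.7), np.float64(64.5)) 105 None [0.911 0.49  0.014]
(np.float64(31.9), np.float64(99.4)) 275 None [0.836 0.445 0.014]
(np.float64(330.1), np.float64(205.2)) 306 (np.float64(0.000902767597343748), [0.626, -0.197, 0.014], (np.float64(233.5), np.float64(215.0))) [ 0.626 -0.197  0.014]
(np.float64(280.7), np.float64(232.6)) 304 (np.float64(0.0009644521419561185), [0.565, -0.095, 0.014], (np.float64(279.8), np.float64(209.0))) [ 0.565 -0.094  0.014]
(np.float64(326.6), np.float64(289.2)) 312 (np.float64(0.0006088162975263793), [0.45, -0.194, 0.013], (np.float64(261.3), np.float64(173.1))) [ 0.45  -0.193  0.014]
blue scene [((np.float64(324.9), np.float64(182.7)), 177), ((np.float64(234.4), np.float64(190.8)), 124), ((np.float64(86.6), np.float64(233.2)), 183), ((np.float64(302.2), np.flo
[... 795 characters left out ...]
], (np.float64(324.9), np.float64(182.7))) [ 0.467 -0.006  0.05 ]
purple scene [((np.float64(204.6), np.float64(199.3)), 170)]
(np.float64(376.1), np.float64(219.9)) 317 (np.float64(0.0007746285653858377), [0.597, -0.295, 0.011], (np.float64(204.6), np.float64(199.3))) [ 0.597 -0.294  0.014]
teal [[87.0, 293.0], [100.0, 199.0], [160.0, 207.0], [148.0, 301.0]] [[0.429, 0.305], [0.626, 0.287], [0.612, 0.159], [0.416, 0.178]]
green [[423.0, 263.0], [435.0, 216.0], [470.0, 225.0], [458.0, 272.0]] [[0.51, -0.391], [0.607, -0.413], [0.591, -0.486], [0.494, -0.463]]
white [[96.0, 288.0], [107.0, 204.0], [164.0, 212.0], [152.0, 296.0]] [[0.437, 0.296], [0.616, 0.279], [0.603, 0.157], [0.424, 0.175]]
```

```bash
cat >> h.py <<'E'
from scipy.spatial.transform import Rotation as R
def to(x,y,z,push=None):
    """shift in current tool axes to world x,y,z, and turn about tool x so that tool z (or -z) lies along push direction"""
    s=monitor.read_state();M=R.from_rotvec(s["tcp_rot"]).as_matrix()
    out=(M.T@(np.array([x,y,z])-s["tool_pos"])).round(4).tolist()
    if push is not None:
        d=M.T@np.array([*push,0]); a=np.arctan2(-d[1],d[2])
        a=(a+np.pi/2)%np.pi-np.pi/2
        out.append(("turn_x",round(float(a),3)))
    return out
E
python3 - <<'E'
from h import *
s=monitor.read_state();print(R.from_rotvec(s["tcp_rot"]).as_matrix().round(3))
print(to(.565,-.145,.08,(.01,.33)),to(.565,-.145,.006))
E
```

```text
[[-0.001  0.323 -0.946]
 [ 0.002 -0.946 -0.323]
 [-1.    -0.002 -0.   ]]
[0.1508, -0.3544, -0.4879, ('turn_x', -1.212)] [0.2248, -0.3542, -0.4879]
```

Call:
jog_arm --pt "0.15 -0.354 -0.488 -1.212 0 0 0" --pt "0.15 -0.354 -0.488 -1.212 0 0 0" --pt "0.15 -0.354 -0.488 -1.212 0 0 0" --pt "0.15 -0.354 -0.488 -1.212 0 0 0" --pt "0.15 -0.354 -0.488 -1.212 0 0 0" --pt "0.15 -0.354 -0.488 -1.212 0 0 0" --pt "0.15 -0.354 -0.488 -1.212 0 0 0" --pt "0.15 -0.354 -0.488 -1.212 0 0 0" --pt "0.15 -0.354 -0.488 -1.212 0 0 0" --pt "0.15 -0.354 -0.488 -1.212 0 0 0" --pt "0.15 -0.354 -0.488 -1.212 0 0 0" --pt "0.15 -0.354 -0.488 -1.212 0 0 0" --pt "0.15 -0.354 -0.488 -1.212 0 0 0" --pt "0.15 -0.354 -0.488 -1.212 0 0 0" --pt "0.15 -0.354 -0.488 -1.212 0 0 0" --pt "0.15 -0.354 -0.488 -1.212 0 0 0"

```text
time: 1.7
tool_pos: [0.5647, -0.1461, 0.0809]
tcp_rot: [1.233, 1.196, -1.232]
wrist_force: [-0.2, -1.0, -0.1]
width: -0.006
```

Run:
```python
from h import *
s=monitor.read_state();print(s["time"],s["tool_pos"],s["width"]);print(R.from_rotvec(s["tcp_rot"]).as_matrix().round(3))
im,l=lids();print(l);cv2.imwrite("pics/t1.png",im[100:340,60:420])
print(to(.565,-.145,.006,(.01,.33)),to(.573,.206,.006))
```

```text
1.7 [ 0.56467321 -0.14614878  0.08089922] -0.005751142888287269
[[-0.001  1.    -0.031]
 [ 0.002 -0.031 -1.   ]
 [-1.    -0.001 -0.002]]
[([0.449, -0.193], 313)]
[0.0751, 0.0003, -0.0013, ('turn_x', -0.001)] [0.0757, -0.0027, -0.3524]
```

View pics/t1.png

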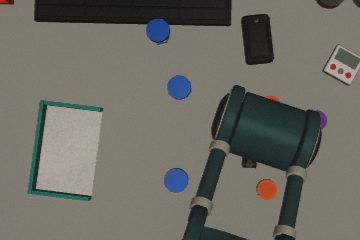

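The arm is at the start pose with the tool z axis along world -y, and it hides lids 1 and 2 from the top camera. Next I descend behind the middle lid and push in +y, which is tool -z.

Call:
jog_arm --pt "0.03 0 0 0 0 0 0" --pt "0.06 0 0 0 0 0 0" --pt "0.075 0 0 0 0 0 0" --pt "0.075 0 0 0 0 0 0" --pt "0.075 0 -0.01 0 0 0 0" --pt "0.075 0 -0.02 0 0 0 0" --pt "0.075 0 -0.03 0 0 0 0" --pt "0.075 0 -0.04 0 0 0 0" --pt "0.075 0 -0.052 0 0 0 0" --pt "0.075 0 -0.064 0 0 0 0" --pt "0.075 0 -0.076 0 0 0 0" --pt "0.075 0 -0.088 0 0 0 0" --pt "0.075 0 -0.1 0 0 0 0" --pt "0.075 0 -0.112 0 0 0 0" --pt "0.075 0 -0.124 0 0 0 0" --pt "0.075 0 -0.136 0 0 0 0" --pt "0.075 0 -0.144 0 0 0 0" --pt "0.075 0 -0.15 0 0 0 0"

```text
time: 3.55
tool_pos: [0.5694, 0.0045, 0.0063]
tcp_rot: [1.233, 1.196, -1.231]
wrist_force: [-0.6, 0.6, -0.8]
width: -0.0
```

```bash
cat >> h.py <<'E'
def look():
    s=monitor.read_state();print("t",s["time"],s["tool_pos"].round(3),s["wrist_force"].round(1))
    r={}
    for n in("top","scene"):
        im=imaging.read_camera(n);r[n]=im
        for c,z,mx in(("orange",.0135,500),("blue",None,600)):
            print(n,c,[(plane(n,u,z if z else .048)[:2].round(3).tolist(),a) for u,a in blobs(im,c,30,mx) if .3<plane(n,u,.03)[0]<.8 and -.35<plane(n,u,.03)[1]<.35])
    return r
E
python3 - <<'E'
from h import *
r=look();cv2.imwrite("pics/s2.png",r["scene"])
print(to(.573,.206,.006,(.01,.33)))
E
```

```text
t 3.55 [0.569 0.005 0.006] [-0.6  0.6 -0.8]
top orange [([0.625, -0.197], 304), ([0.449, -0.193], 313)]
top blue [([0.773, 0.041], 424), ([0.656, -0.006], 421), ([0.542, -0.229], 307), ([0.468, 0.005], 215)]
scene orange [([0.45, -0.194], 114), ([0.626, -0.198], 165), ([0.569, 0.036], 175)]
scene blue [([0.576, -0.215], 127), ([0.657, -0.007], 263), ([0.774, 0.04], 360)]
[0.0007, -0.0026, -0.2016, ('turn_x', -0.0)]
```

View pics/s2.png

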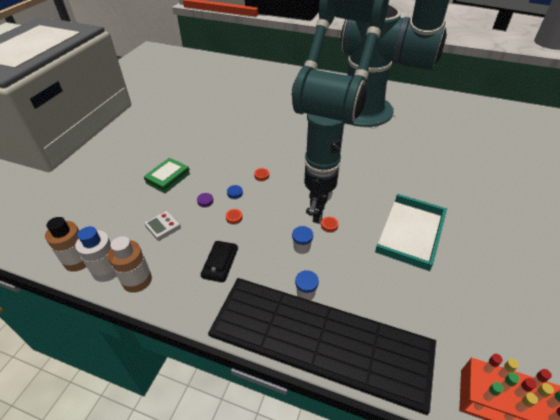

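The scene view shows the middle lid at (0.569, 0.036), centred ahead of the fingertip, and the cups have not moved. I continue the push into the bay.

Call:
jog_arm --pt "0 0 -0.01 0 0 0 0" --pt "0 0 -0.022 0 0 0 0" --pt "0 0 -0.034 0 0 0 0" --pt "0 0 -0.046 0 0 0 0" --pt "0 0 -0.058 0 0 0 0" --pt "0 0 -0.07 0 0 0 0" --pt "0 0 -0.082 0 0 0 0" --pt "0 0 -0.094 0 0 0 0" --pt "0 0 -0.106 0 0 0 0" --pt "0 0 -0.118 0 0 0 0" --pt "0 0 -0.13 0 0 0 0" --pt "0 0 -0.142 0 0 0 0" --pt "0 0 -0.154 0 0 0 0" --pt "0 0 -0.166 0 0 0 0" --pt "0 0 -0.178 0 0 0 0" --pt "0 0 -0.19 0 0 0 0" --pt "0 0 -0.198 0 0 0 0" --pt "0 0 -0.203 0 0 0 0" --pt "0 0 -0.203 0 0 0 0" --pt "0 0 -0.17 0 0 0 0"

```text
time: 5.65
tool_pos: [0.5754, 0.1767, 0.0071]
tcp_rot: [1.232, 1.198, -1.227]
wrist_force: [0.7, -0.8, -0.5]
width: 0.0
```

Run:
```python
from h import *
r=look()
d=np.array([-.100,.430]);u=d/np.linalg.norm(d);p=np.array([.626,-.197])-u*.05
print(p,u,to(*p,.09,d))
```

```text
t 5.65 [0.575 0.177 0.007] [ 0.7 -0.8 -0.5]
top orange [([0.625, -0.197], 304), ([0.449, -0.193], 313)]
top blue [([0.773, 0.041], 421), ([0.656, -0.006], 423), ([0.542, -0.229], 307), ([0.467, -0.005], 432)]
scene orange [([0.45, -0.194], 113), ([0.626, -0.198], 165), ([0.575, 0.24], 198)]
scene blue [([0.467, -0.006], 183), ([0.576, -0.215], 128), ([0.657, -0.007], 266), ([0.774, 0.041], 363)]
[ 0.63732567 -0.2457004 ] [-0.22651349  0.97400803] [-0.084, 0.0766, 0.4151, ('turn_x', -0.26)]
```

Call:
jog_arm --pt "-0.045 0 0 0 0 0 0" --pt "-0.084 0 0 0 0 0 0" --pt "-0.084 0 0 0 0 0 0" --pt "-0.084 0.076 0.415 -0.26 0 0 0" --pt "-0.084 0.076 0.415 -0.26 0 0 0" --pt "-0.084 0.076 0.415 -0.26 0 0 0" --pt "-0.084 0.076 0.415 -0.26 0 0 0" --pt "-0.084 0.076 0.415 -0.26 0 0 0" --pt "-0.084 0.076 0.415 -0.26 0 0 0" --pt "-0.084 0.076 0.415 -0.26 0 0 0" --pt "-0.084 0.076 0.415 -0.26 0 0 0" --pt "-0.084 0.076 0.415 -0.26 0 0 0" --pt "-0.084 0.076 0.415 -0.26 0 0 0" --pt "-0.084 0.076 0.415 -0.26 0 0 0" --pt "-0.04 0.076 0.415 -0.26 0 0 0" --pt "-0.005 0.076 0.415 -0.26 0 0 0" --pt "0.0 0.076 0.415 -0.26 0 0 0" --pt "0.0 0.076 0.415 -0.26 0 0 0"

```text
time: 7.55
tool_pos: [0.635, -0.2434, 0.0043]
tcp_rot: [1.038, 1.315, -1.041]
wrist_force: [-1.1, -0.4, -0.4]
width: -0.003
```

Run:
```python
from h import *
r=look()
d=np.array([-.100,.430]);u=d/np.linalg.norm(d);p=np.array([.527,.227])-u*.032
print(p,to(*p,.006,d))
```

```text
t 7.55 [ 0.635 -0.243  0.004] [-1.1 -0.4 -0.4]
top orange [([0.626, -0.195], 278), ([0.574, 0.241], 311)]
top blue [([0.773, 0.041], 424), ([0.656, -0.006], 423), ([0.555, -0.235], 54), ([0.467, -0.005], 432)]
scene orange [([0.45, -0.194], 115), ([0.626, -0.198], 165), ([0.575, 0.24], 200)]
scene blue [([0.467, -0.006], 182), ([0.576, -0.215], 129), ([0.657, -0.007], 263), ([0.774, 0.04], 363)]
[0.53424843 0.19583174] [0.0014, -0.0008, -0.453, ('turn_x', 0.001)]
```

Call:
jog_arm --pt "-0.001 0 -0.01 0 0 0 0" --pt "-0.001 0 -0.02 0 0 0 0" --pt "-0.001 0 -0.03 0 0 0 0" --pt "-0.001 0 -0.042 0 0 0 0" --pt "-0.001 0 -0.054 0 0 0 0" --pt "-0.001 0 -0.066 0 0 0 0" --pt "-0.001 0 -0.078 0 0 0 0" --pt "-0.001 0 -0.09 0 0 0 0" --pt "-0.001 0 -0.102 0 0 0 0" --pt "-0.001 0 -0.114 0 0 0 0" --pt "-0.001 0 -0.126 0 0 0 0" --pt "-0.001 0 -0.138 0 0 0 0" --pt "-0.001 0 -0.15 0 0 0 0" --pt "-0.001 0 -0.162 0 0 0 0" --pt "-0.001 0 -0.174 0 0 0 0" --pt "-0.001 0 -0.186 0 0 0 0" --pt "-0.001 0 -0.198 0 0 0 0" --pt "-0.001 0 -0.21 0 0 0 0" --pt "-0.001 0 -0.22 0 0 0 0" --pt "-0.001 0 -0.225 0 0 0 0"

```text
time: 9.65
tool_pos: [0.5885, -0.0255, 0.0108]
tcp_rot: [1.038, 1.304, -1.036]
wrist_force: [0.9, -3.6, 7.2]
width: 0.003
```

Run:
```python
from h import *
r=look()
d=np.array([-.100,.430]);u=d/np.linalg.norm(d);p=np.array([.527,.227])-u*.032
print(p,to(*p,.006,d))
```

```text
t 9.65 [ 0.589 -0.025  0.011] [ 0.9 -3.6  7.2]
top orange [([0.574, 0.241], 304), ([0.449, -0.193], 313)]
top blue [([0.773, 0.041], 422), ([0.668, -0.007], 179), ([0.542, -0.229], 308), ([0.467, -0.005], 437)]
scene orange [([0.45, -0.194], 113), ([0.578, 0.004], 172), ([0.575, 0.24], 200)]
scene blue [([0.467, -0.001], 135), ([0.576, -0.215], 129), ([0.657, -0.006], 266), ([0.774, 0.041], 363)]
[0.53424843 0.19583174] [0.004, -0.0021, -0.2275, ('turn_x', 0.002)]
```

The height reads 0.0108 with +7 N vertical force, which I did not expect, so I look closer.

Run:
```python
from h import *
s=monitor.read_state();print(s["tool_pos"],s["wrist_force"],s["torque"])
im=imaging.read_camera("scene")[150:290,240:420];cv2.imwrite("pics/s3.png",cv2.resize(im,None,fx=4,fy=4,interpolation=2))
```

```text
[ 0.58818928 -0.02518377  0.01049016] [ 0.32245233 -0.2405302   0.52757923] [-0.0308857  -0.02749823 -0.0665978 ]
```

View pics/s3.png

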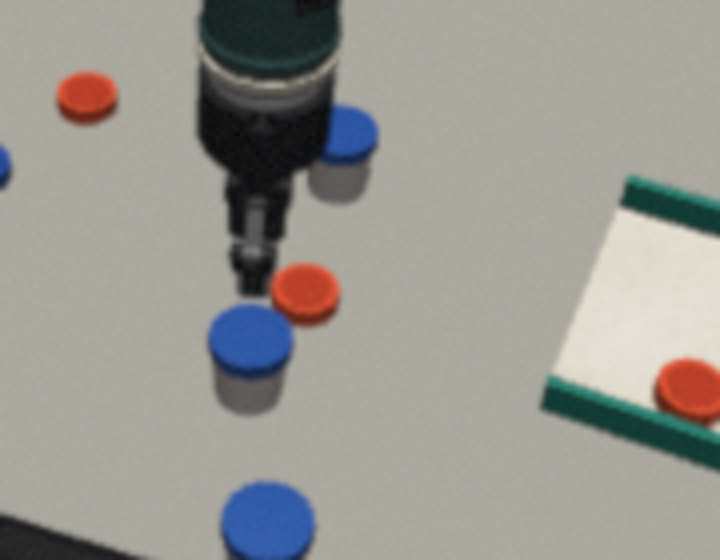

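The lid lies flat in front of the fingers. The height error came from a slight tool tilt over the long shift, so I correct it and continue.

Call:
jog_arm --pt "0.002 0 0 0 0 0 0" --pt "0.004 0 -0.008 0 0 0 0" --pt "0.004 0 -0.02 0 0 0 0" --pt "0.004 0 -0.033 0 0 0 0" --pt "0.004 0 -0.046 0 0 0 0" --pt "0.004 0 -0.059 0 0 0 0" --pt "0.004 -0.001 -0.072 0 0 0 0" --pt "0.004 -0.001 -0.085 0 0 0 0" --pt "0.004 -0.001 -0.098 0 0 0 0" --pt "0.004 -0.001 -0.111 0 0 0 0" --pt "0.004 -0.001 -0.124 0 0 0 0" --pt "0.004 -0.001 -0.137 0 0 0 0" --pt "0.004 -0.002 -0.15 0 0 0 0" --pt "0.004 -0.002 -0.163 0 0 0 0" --pt "0.004 -0.002 -0.176 0 0 0 0" --pt "0.004 -0.002 -0.189 0 0 0 0" --pt "0.004 -0.002 -0.202 0 0 0 0" --pt "0.004 -0.002 -0.215 0 0 0 0" --pt "0.004 -0.002 -0.224 0 0 0 0" --pt "0.004 -0.002 -0.228 0 0 0 0"

```text
time: 11.8
tool_pos: [0.5331, 0.1975, 0.0054]
tcp_rot: [1.038, 1.308, -1.037]
wrist_force: [-0.2, -0.3, -0.7]
width: 0.003
```

Run:
```python
from h import *
r=look()
M=R.from_rotvec(monitor.read_state()["tcp_rot"]).as_matrix();print(M.round(3))
d=np.array([.105,.165]);u=d/np.linalg.norm(d);p=np.array([.450,-.1935])-u*.05
print(p,u,to(*p,.09,d),to(*p,.006))
```

```text
t 11.8 [0.533 0.198 0.005] [-0.2 -0.3 -0.7]
top orange [([0.449, -0.193], 311)]
top blue [([0.773, 0.041], 422), ([0.656, -0.006], 422), ([0.542, -0.229], 308), ([0.467, -0.005], 431)]
scene orange [([0.45, -0.194], 114), ([0.556, 0.236], 355)]
scene blue [([0.468, -0.006], 185), ([0.576, -0.215], 128), ([0.657, -0.007], 265), ([0.774, 0.041], 364)]
[[ 0.002  0.974  0.229]
 [-0.001  0.229 -0.974]
 [-1.     0.002  0.001]]
[ 0.42315623 -0.23568307] [0.53687549 0.84366149] [-0.0845, -0.206, 0.3961, ('turn_x', 0.797)] [-0.0005, -0.2061, 0.396]
```

Call:
jog_arm --pt "0 0 0.02 0 0 0 0" --pt "-0.045 0 0.02 0 0 0 0" --pt "-0.084 0 0.02 0 0 0 0" --pt "-0.084 -0.206 0.396 0.797 0 0 0" --pt "-0.084 -0.206 0.396 0.797 0 0 0" --pt "-0.084 -0.206 0.396 0.797 0 0 0" --pt "-0.084 -0.206 0.396 0.797 0 0 0" --pt "-0.084 -0.206 0.396 0.797 0 0 0" --pt "-0.084 -0.206 0.396 0.797 0 0 0" --pt "-0.084 -0.206 0.396 0.797 0 0 0" --pt "-0.084 -0.206 0.396 0.797 0 0 0" --pt "-0.084 -0.206 0.396 0.797 0 0 0" --pt "-0.084 -0.206 0.396 0.797 0 0 0" --pt "-0.084 -0.206 0.396 0.797 0 0 0" --pt "-0.084 -0.206 0.396 0.797 0 0 0" --pt "-0.045 -0.206 0.396 0.797 0 0 0" --pt "-0.005 -0.206 0.396 0.797 0 0 0" --pt "0 -0.206 0.396 0.797 0 0 0" --pt "0 -0.206 0.396 0.797 0 0 0"

```text
time: 13.8
tool_pos: [0.4222, -0.2337, 0.0044]
tcp_rot: [1.612, 0.889, -1.613]
wrist_force: [0.3, -0.7, -0.4]
width: -0.004
```

Run:
```python
from h import *
r=look()
d=np.array([.105,.165]);u=d/np.linalg.norm(d);p=np.array([.550,-.035])-u*.032
print(p,to(*p,.006,d))
```

```text
t 13.8 [ 0.422 -0.234  0.004] [ 0.3 -0.7 -0.4]
top orange [([0.574, 0.241], 305), ([0.525, 0.23], 308), ([0.449, -0.193], 312)]
top blue [([0.773, 0.041], 421), ([0.656, -0.006], 423), ([0.542, -0.229], 308), ([0.467, -0.005], 431)]
scene orange [([0.45, -0.194], 112), ([0.525, 0.228], 174), ([0.574, 0.24], 203)]
scene blue [([0.466, -0.006], 179), ([0.576, -0.215], 127), ([0.657, -0.007], 261), ([0.773, 0.04], 359)]
[ 0.53281998 -0.06199717] [0.0011, -0.0017, -0.2046, ('turn_x', 0.002)]
```

Call:
jog_arm --pt "-0.001 0 -0.01 0 0 0 0" --pt "-0.001 0 -0.02 0 0 0 0" --pt "-0.001 0 -0.03 0 0 0 0" --pt "-0.001 0 -0.042 0 0 0 0" --pt "-0.001 0 -0.054 0 0 0 0" --pt "0 0 -0.066 0 0 0 0" --pt "0 -0.001 -0.078 0 0 0 0" --pt "0 -0.001 -0.09 0 0 0 0" --pt "0 -0.001 -0.102 0 0 0 0" --pt "0 -0.001 -0.114 0 0 0 0" --pt "0 -0.001 -0.126 0 0 0 0" --pt "0 -0.001 -0.138 0 0 0 0" --pt "0 -0.001 -0.15 0 0 0 0" --pt "0 -0.001 -0.162 0 0 0 0" --pt "0 -0.001 -0.174 0 0 0 0" --pt "0 -0.001 -0.186 0 0 0 0" --pt "0 -0.001 -0.197 0 0 0 0" --pt "0 -0.001 -0.203 0 0 0 0" --pt "0 -0.001 -0.204 0 0 0 0" --pt "0 0 -0.18 0 0 0 0"

```text
time: 15.9
tool_pos: [0.5226, -0.0825, 0.0074]
tcp_rot: [1.613, 0.884, -1.605]
wrist_force: [-0.8, -0.5, -0.1]
width: 0.002
```

Run:
```python
from h import *
r=look()
l=[plane("scene",u,.0135)[:2] for u,a in blobs(r["scene"],"orange",30,500)]
l=[q for q in l if q[1]<.1 and q[0]<.7 and q[1]>-.3][0]
d=np.array([.475,.222])-l;u=d/np.linalg.norm(d);p=l-u*.045;e=l+d-u*.032
print(l,u,p,e,to(*p,.006,d),to(*e,.006))
```

```text
t 15.9 [ 0.523 -0.083  0.007] [-0.8 -0.5 -0.1]
top orange [([0.574, 0.241], 304), ([0.525, 0.23], 308)]
top blue [([0.773, 0.041], 423), ([0.656, -0.006], 423), ([0.542, -0.229], 310), ([0.451, -0.016], 38)]
scene orange [([0.549, -0.035], 156), ([0.552, 0.235], 386)]
scene blue [([0.467, -0.006], 183), ([0.576, -0.215], 127), ([0.657, -0.007], 260), ([0.774, 0.041], 362)]
[ 0.54900497 -0.03467508] [-0.27703651  0.96085939] [ 0.56147161 -0.07791376] [0.48386517 0.1912525 ] [0.0007, 0.0317, -0.0282, ('turn_x', -0.847)] [-0.0, -0.1782, -0.2138]
```

Call:
jog_arm --pt "0 0 0.015 -0.1 0 0 0" --pt "0 0.032 0.0 -0.25 0 0 0" --pt "0 0.032 -0.028 -0.4 0 0 0" --pt "0 0.032 -0.028 -0.55 0 0 0" --pt "0 0.032 -0.028 -0.7 0 0 0" --pt "0 0.032 -0.028 -0.847 0 0 0" --pt "0 0.032 -0.028 -0.847 0 0 0" --pt "0 0.032 -0.028 -0.847 0 0 0"

```text
time: 16.8
tool_pos: [0.5616, -0.0783, 0.0067]
tcp_rot: [1.002, 1.325, -1.003]
wrist_force: [0.1, 0.6, -0.2]
width: -0.003
```

Run:
```python
from h import *
r=look()
l=[plane("scene",u,.0135)[:2] for u,a in blobs(r["scene"],"orange",30,500)]
l=[q for q in l if q[1]<.1 and q[0]<.7 and q[1]>-.3][0]
d=np.array([.475,.222])-l;u=d/np.linalg.norm(d);e=l+d-u*.032
print(l,u,e,to(*(l-u*.045),.006,d),to(*e,.006,d))
```

```text
t 16.8 [ 0.562 -0.078  0.007] [ 0.1  0.6 -0.2]
top orange [([0.574, 0.241], 304), ([0.525, 0.23], 309)]
top blue [([0.773, 0.041], 423), ([0.657, -0.006], 404), ([0.542, -0.229], 310), ([0.466, -0.009], 352)]
scene orange [([0.549, -0.035], 156), ([0.552, 0.235], 387)]
scene blue [([0.467, -0.006], 183), ([0.576, -0.215], 127), ([0.657, -0.007], 263), ([0.774, 0.041], 363)]
[ 0.54900497 -0.03467508] [-0.27703651  0.96085939] [0.48386517 0.1912525 ] [0.0007, 0.0, -0.0005, ('turn_x', -0.003)] [0.0, -0.0007, -0.2806, ('turn_x', -0.003)]
```

Call:
jog_arm --pt "0 0 -0.01 0 0 0 0" --pt "0 0 -0.02 0 0 0 0" --pt "0 0 -0.032 0 0 0 0" --pt "0 0 -0.044 0 0 0 0" --pt "0 0 -0.056 0 0 0 0" --pt "0 0 -0.068 0 0 0 0" --pt "0 0 -0.08 0 0 0 0" --pt "0 0 -0.092 0 0 0 0" --pt "0 0 -0.104 0 0 0 0" --pt "0 0 -0.116 0 0 0 0" --pt "0 0 -0.128 0 0 0 0" --pt "0 0 -0.14 0 0 0 0" --pt "0 0 -0.152 0 0 0 0" --pt "0 0 -0.164 0 0 0 0" --pt "0 0 -0.176 0 0 0 0" --pt "0 0 -0.188 0 0 0 0" --pt "0 0 -0.2 0 0 0 0" --pt "0 0 -0.21 0 0 0 0" --pt "0 0 -0.216 0 0 0 0" --pt "0 0 -0.216 0 0 0 0"

```text
time: 18.9
tool_pos: [0.502, 0.1301, 0.0062]
tcp_rot: [1.0, 1.326, -1.001]
wrist_force: [-0.3, -0.4, 0.2]
width: -0.0
```

Run:
```python
from h import *
r=look();print(to(.484,.191,.006))
```

```text
t 18.9 [0.502 0.13  0.006] [-0.3 -0.4  0.2]
top orange [([0.574, 0.241], 304), ([0.541, 0.233], 40)]
top blue [([0.773, 0.041], 421), ([0.656, -0.006], 424), ([0.542, -0.229], 308), ([0.467, -0.005], 431)]
scene orange [([0.494, 0.161], 154), ([0.525, 0.228], 176), ([0.574, 0.24], 207)]
scene blue [([0.467, -0.006], 181), ([0.576, -0.215], 127), ([0.657, -0.007], 259), ([0.773, 0.04], 359)]
[0.0, -0.0007, -0.0643]
```

Call:
jog_arm --pt "0 0 -0.01 0 0 0 0" --pt "0 0 -0.022 0 0 0 0" --pt "0 0 -0.034 0 0 0 0" --pt "0 0 -0.046 0 0 0 0" --pt "0 0 -0.056 0 0 0 0" --pt "0 0 -0.062 0 0 0 0" --pt "0 0 -0.065 0 0 0 0" --pt "0 0 -0.065 0 0 0 0" --pt "0 0 -0.04 0 0 0 0" --pt "0 0 -0.02 0 0 0 0" --pt "-0.05 0 -0.01 0 0 0 0" --pt "-0.1 0 0.03 0 0 0 0" --pt "-0.13 0 0.08 0 0 0 0" --pt "-0.13 0 0.13 0 0 0 0" --pt "-0.13 0 0.18 0 0 0 0" --pt "-0.13 0 0.23 0 0 0 0" --pt "-0.13 0 0.28 0 0 0 0" --pt "-0.13 0 0.3 0 0 0 0" --pt "-0.13 0 0.3 0 0 0 0"

```text
time: 20.9
tool_pos: [0.5857, -0.1642, 0.1373]
tcp_rot: [1.004, 1.32, -1.006]
wrist_force: [0.5, 0.3, 0.6]
width: 0.002
```

Run:
```python
from h import *
r=look();cv2.imwrite("pics/t9.png",r["top"])
ex=np.array([.106,.994]);ey=np.array([-.994,.106])
for u,a in blobs(r["top"],"orange",60,500):
    q=plane("top",u,.0135)[:2]-[.520,.227];print("bay xy",(q@ex).round(3),(q@ey).round(3))
```

```text
t 20.9 [ 0.586 -0.164  0.137] [0.5 0.3 0.6]
top orange [([0.574, 0.241], 307), ([0.525, 0.23], 309), ([0.475, 0.224], 307)]
top blue [([0.773, 0.041], 418), ([0.656, -0.006], 424), ([0.527, -0.225], 43), ([0.467, -0.005], 432)]
scene orange [([0.502, 0.226], 344), ([0.574, 0.24], 204)]
scene blue [([0.467, -0.006], 179), ([0.576, -0.216], 126), ([0.657, -0.007], 259), ([0.773, 0.04], 359)]
bay xy 0.303 -0.361
bay xy -0.519 -0.42
bay xy 0.02 -0.052
bay xy 0.003 -0.004
bay xy -0.008 0.045
```

View pics/t9.png

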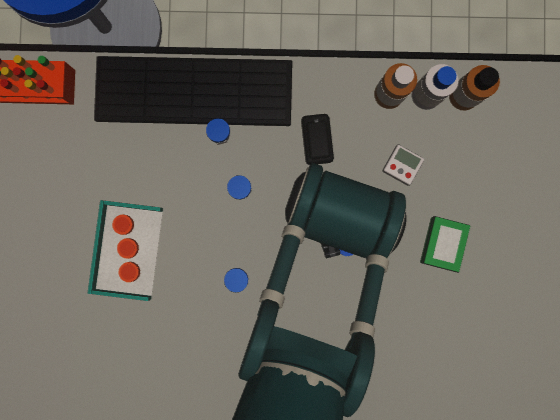

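The top view shows all three lids flat inside the bay at (123,224), (128,248) and (129,272). The cups, mouse, timer and box have not moved, and the arm is clear.

```bash
python3 -c "
from workcell import finish_job
finish_job()"
```

```text
the job is handed in; nothing more can be done
```

I swept all three orange lids into the discard bay with the closed fingers, without lifting any of them, and handed the job in at about 21 s.

- **Lids:** the last check put them at bay (x, y) of (20, −52), (3, −4) and (−8, 45) mm. All are inside the −43 to +60 mm and ±90 mm limits, and they look flat.
- **Bystanders:** the cups read within about 1 mm of where they started. The slide box, mouse and timer I checked only by eye in the last picture, where they had not moved.
- **Decoys:** the blue disc last measured where it began. The arm hid the purple disc in the last top view, and I did not measure it again.
- **One disagreement:** partway through the second lid's push, the tool stood about 5 mm too high and the wrist showed a brief 7 N upward force. A closer picture showed the lid flat in front of the fingers, so I corrected the height and carried on.

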